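# Start a UV cure under the dust cover

### The job

Cure the bonded fibre holder: take the holder with the black bond line out of the dark metal channel and lay it in the nest between the two light bars of the curing station, flat and bond line up. With it in place, slide the amber dust cover fully back off the blue start button, press the button right down, then slide the cover fully shut again. Leave the plain holder in the channel.

Things in the scene. Friction and masses are not known exactly. Their poses are not given: they have to be found in the camera images.
- cure_station: UV edge-curing station, fixed for the run: white base 126 (x) x 148 (y) mm, deck 16 mm above the bench. Origin: centre of its underside; x points to its rear, y to its left, z up. On the left the nest between two light bars; on the right the control housing, 62 mm wide, with two guide rails along x, tops 45 mm above the bench, 44 mm clear between them
- nest_floor (a point): centre of the nest's floor, 19 mm above the bench; a holder lying in it has its centre 9 mm above this point. Axes as cure_station. The nest is a black pad ringed by a 3 mm high rim, 48 mm (x) by 31 mm (y) inside; a holder lies in it lengthwise along x, 3 to 4 mm to spare all round
- bar_left (a point): top centre of the left light bar, 48 mm above the bench: black, finned, violet lens, 56 mm long in x, 16 mm thick; its twin stands on the other side of the nest, inner faces 38 mm apart. Beside a holder in the nest that leaves 7 mm on each long side, too little for a finger; both ends (x) are open, so it can only be set in held by its two ends
- cover_grip (a point): point on the dust cover's black grip rib, 53 mm above the bench; moves with the cover. Axes as cure_station. The cover is an amber see-through plate, 52 (x) x 50 (y) x 4 mm, top 41 mm above the bench; in its middle stands the rib, 10 mm thick in x, 30 mm long in y, from the plate to 61 mm above the bench
- dust_cover (a joint): slide of the dust cover along the station's x: 0 = fully shut over the button, 0.056 m = fully open (back). It starts shut or slightly ajar (up to 10 mm), rubs with about 1.5 N and stays where it is left
- button_top (a point): centre of the blue start button's top, 26 mm across, 35 mm above the bench when up (2 mm under the cover), pressed straight down. When the cover is open its front edge is 30 mm behind this point. (Beware, right of the station the grey machine's control box with the red stop button, 0.21 m high, fills the bench beyond y = -0.32 m from x = 0.42 m on)
- start_button (a joint): travel of the start button: 0 = up, 0.005 m = right down; a spring (about 1 N at first, 4.5 N when down) brings it back
- channel: dark blue-grey metal U-channel, fixed for the run, long axis y. Origin: centre of its underside. Outside 50 mm (x) by 166 mm (y), floor 3 mm above the bench, 44 mm wide inside, walls 22 mm high, grey end caps 158 mm apart inside. Two holders lie in it crosswise about 74 mm apart; the walls cover their ends: take them by their long sides (fingers closing along y). The bench in front (-x) is clear, 70 mm deep
- bonded_block_center (a point): the holder to cure: off-white aluminium block with a black line, 9 mm wide, along the middle of its top through two small pins; 24 mm (x) by 40 mm (y, its length) by 18 mm high, pins to 21 mm, about 0.11 kg, loose. The point is the block's centre, 9 mm above its underside; z up. Symmetric under a half turn
- plain_block_center (a point): the other holder: same block and pins without the black line; point and axes the same. It stays in the channel. (Behind the channel a drawer of the blue cabinet stands ajar, its front from x = 0.53 m on, 84 mm high; the cabinet itself is 133 mm high)

How it is judged:
By the outcome, as a careful person would: the job done as asked, in the order asked, and still so for the second after the job is handed in, with the robot touching nothing.
It also fails if it takes over 72 s, if anything falls off the work surface, if the arm or the gripper's body presses on something with over 40 N, if the wrist force passes 120 N, or if a joint passes its speed limit or range.

### The arm

A 6-joint arm with a two-finger parallel gripper is mounted at the origin on a cart in front of the work surface, level with it; the furniture and walls round the work are solid. World frame = base frame: x ahead of the robot, y to its left, z up, the work surface at z = 0. Lengths are in m, angles in degrees, forces in N, time in s.
With the tool pointing down it reaches from about 0.375 to 0.9 m from the base axis. Payload 3.1 kg.
Tool frame: the origin (TCP) lies on the centre line of the jaws, within the pads' length; the fingertips stand 25 mm ahead of it and the grasp point (between the pads) lies 6 mm ahead of it; y points along the fingers, x is the direction in which the jaws open and shut, and the axes are right-handed (so a half turn about y gives the same grasp; the last joint's range is limited). The gripper opens to 87 mm and grips with 3 to 60 N. Pads are 19 mm wide; open, the fingers measure 117 mm over their backs; the gripper's body (75 mm by 190 mm) begins 51 mm behind the grasp point.
Start: joints at [-75.029, 30.224, 82.088, -0, 67.689, -10.227], TCP at [0.266, -0.565, 0.248] pointing down, gripper open.
Joint ranges: [-176.69, 176.69], [-43.24, 126.21], [12.49, 139.97], [-82, 262], [0, 151.66], [-163.58, 163.58]. Speed limits (degrees/s): [159.86, 159.86, 180, 180, 180, 180].

### API

Orientations are given as a 3x3 rotation matrix whose columns are the frame's x, y, z axes.
In Python, from rig import * gives the robot as it stands.
- The arm moves only by the tool play_rows, never from a script. Its argument "commands" is a list of rows, each a list of 2 entries, a list of its own where there are three numbers: the shift along the world's x, y, z in m, then the turn, a rotation vector about the world's x, y, z in rad. A call has 1 to 10 rows; each row is the pose to reach, as a shift and turn from the pose commanded when the call began; what a row does not reach only later rows make up. A row lasts 1/8 s, in which the tool goes at most 62.5 mm and 10.7 degrees, less where a joint would pass 70% of its speed; a pose out of reach is approached as far as the arm can. A call with a gripper value outside its range is refused whole. "gripper" is the finger opening in m, from 0 to 0.087, set as the call begins (left out, the last holds). The fingers move at their own pace and stop on an object; the grip force is fixed at half the most. Time passes only in rows, so rows that repeat a pose let the fingers close. It gives the time, the measured TCP pose, the force and the opening at its end, in the units of the state.
- read_state(): the state, without advancing time (a new reading comes with each control period).
- capture(name): name is "scene" or "top" or "wrist"; returns a dict with "frame" (384x512x3 uint8, red, green, blue), "depth" (384x512 float32, m along the optical axis (not along the pixel's ray), 0 where there is no reading), "mtx" (3x3 intrinsics, pixels), "cam_to_world" (4x4, takes a point from camera to world coordinates); the wrist camera has in their place "hand_eye" (4x4, takes a point from camera to tool coordinates, whose origin is the TCP and whose axes are the tool frame's). Camera axes: x right, y down, z forward; pixel columns grow to the right and rows downward; lengths in m; the calibration is good to about 2 mm. A picture is of the moment at which its call begins: read the wrist's pose just before it.
- hand_in(): hands the job in, once; it reports no verdict.
The state is a dict: "time_s": time; "joint_positions": joint angles; "qvel": joint speeds; "tau": joint torques, N m; "position": TCP position; "tcp_rot": TCP orientation; "force": force on the tool from outside, world axes, zero at the start; "moment": the same for the moment, N m; "opening": opening from 0.0 (shut) to 1.0 (fully open).
Only numpy, scipy, OpenCV 4.12 (cv2) and the standard library are available. Lean on these libraries where they do the work, as an engineer would, in place of code of your own. Each camera call takes 0.05 s, during which the arm holds its last target. There are 200 camera calls.

## Working session

There is one attempt and no reset: what is moved stays moved. The work goes in short steps, Python scripts to look and compute and a tool call to move; the robot and the scene stay as the last step left them, time stands still between calls to the robot, and variables do not carry over. Pictures are saved under pics/ and viewed, about 8 in all and at most 12, crops included, and the job is handed in when it is done.

Besides the shell and the picture viewer there is one more tool, called after "Call:" in YAML: its name, and indented under it one key for each argument. play_rows: Moves the arm, as the interface text tells. Its arguments: {"type":"object","properties":{"commands":{"type":"array"},"gripper":{"type":"number"}},"required":["commands"]}

```bash
ls; mkdir -p pics
python3 - <<'E'
from rig import *
import cv2,numpy as np
s=read_state();print(s)
for n in("scene","top"):
    c=capture(n);np.savez(f"pics/{n}0.npz",**c);cv2.imwrite(f"pics/{n}0.png",c["frame"][:,:,::-1])
    print(n,c["mtx"].round(1).tolist(),c["cam_to_world"].round(3).tolist())
E
```

```text
pics
{'time_s': 0.0, 'joint_positions': array([-7.50280961e+01,  3.02807426e+01,  8.21569299e+01, -1.80677314e-03,
        6.76868066e+01, -1.02287230e+01]), 'qvel': array([-0.0683729 , -0.01922667,  0.03241053,  0.06027679, -0.00585932,
        0.05323076]), 'tau': array([-3.10365449e-04, -4.40039563e+01, -1.76591080e+01,  6.35489845e-02,
        5.82904718e-02, -1.60587906e-04]), 'position': array([ 0.26594596, -0.56484847,  0.24654949]), 'tcp_rot': array([[ 4.25799422e-01, -5.89455322e-04,  9.04817388e-01],
       [-9.04815041e-01,  2.09127788e-03,  4.25799680e-01],
       [-2.14321448e-03, -9.99997640e-01,  3.57116872e-04]]), 'force': array([ 0.62635836, -0.05999486, -0.31242149]), 'moment': array([-0.03140938,  0.02750588, -0.03385162]), 'opening': 1.006183274625111}
scene [[426.2, 0.0, 260.8], [0.0, 426.2, 189.8], [0.0, 0.0, 1.0]] [[-0.596, -0.332, 0.732, -0.194], [-0.803, 0.251, -0.54, 0.483], [-0.004, -0.909, -0.416, 0.406], [0.0, 0.0, 0.0, 1.0]]
top [[453.4, 0.0, 249.6], [0.0, 453.4, 197.6], [0.0, 0.0, 1.0]] [[-0.009, -0.998, 0.066, 0.389], [-1.0, 0.011, 0.023, 0.026], [-0.024, -0.066, -0.998, 0.897], [0.0, 0.0, 0.0, 1.0]]
```

View pics/top0.png

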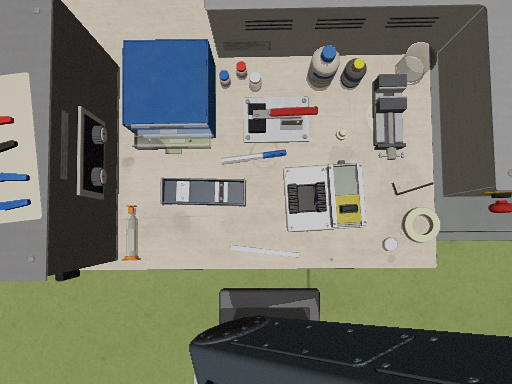

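View pics/scene0.png

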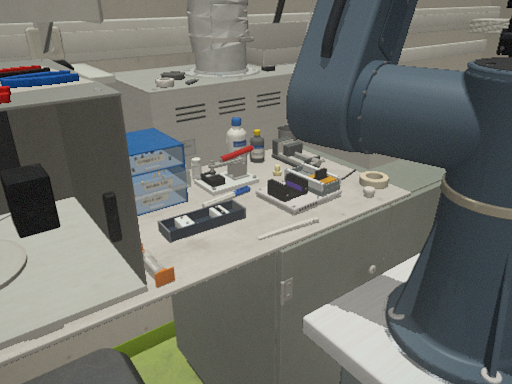

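The top view shows the channel at about (203,191), with the bonded holder on the right (221,190), and the station at about (325,197). I'll zoom in.

```bash
cat > h.py <<'E'
import numpy as np,cv2
def px2w(c,u,v,z,T=None):
    """pixel -> world point at height z"""
    T=c["cam_to_world"] if T is None else T
    d=T[:3,:3]@np.linalg.solve(c["mtx"],[u,v,1.]);o=T[:3,3]
    return o+d*(z-o[2])/d[2]
def ortho(c,T,x0,x1,y0,y1,z,s):
    """rectified view at height z; rows = x falling, cols = y falling, s px/m"""
    Ti=np.linalg.inv(T);H,W=int((x1-x0)*s),int((y1-y0)*s)
    r,k=np.mgrid[:H,:W];P=np.stack([x1-r/s,y1-k/s,0*r+z,1+0*r],-1)@Ti.T
    q=P[...,:3]@c["mtx"].T
    return cv2.remap(c["frame"],(q[...,0]/q[...,2]).astype(np.float32),(q[...,1]/q[...,2]).astype(np.float32),cv2.INTER_CUBIC)
def wrist(n=None):
    from rig import read_state,capture
    s=read_state();c=capture("wrist");T=np.eye(4);T[:3,:3]=s["tcp_rot"];T[:3,3]=s["position"]
    T=T@c["hand_eye"]
    return s,c,T
E
python3 - <<'E'
from h import *
c=dict(np.load("pics/top0.npz"))
f=c["frame"][150:240,150:380]
cv2.imwrite("pics/topz.png",cv2.resize(f,None,fx=3.4,fy=3.4,interpolation=cv2.INTER_CUBIC)[:,:,::-1])
for n,u,v,z in(("chan",203.5,191.5,.022),("bond",221,190,.021),("plain",184,191,.021),("nest",307,197,.03),("rib",348,209,.061)):print(n,px2w(c,u,v,z).round(3))
E
```

```text
chan [0.46  0.136 0.022]
bond [0.462 0.102 0.021]
plain [0.461 0.174 0.021]
nest [ 0.446 -0.064  0.03 ]
rib [ 0.422 -0.135  0.061]
```

View pics/topz.png

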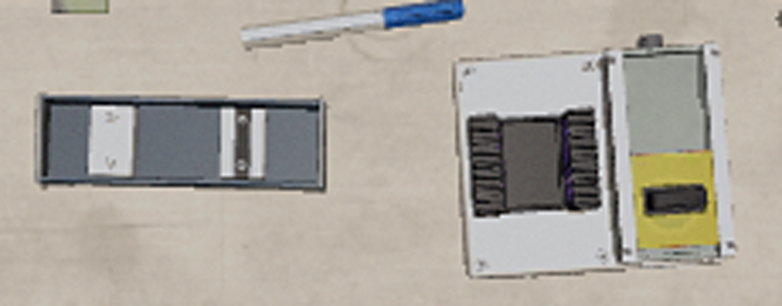

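Call:
play_rows:
  commands:
    - [[0.0,0.1,0.03],[0,0,-0.1]]
    - [[0.03,0.25,0.05],[0,0,-0.25]]
    - [[0.1,0.4,0.05],[0,0,-0.4]]
    - [[0.154,0.475,0.05],[0,0,-0.44]]
    - [[0.154,0.475,0.05],[0,0,-0.44]]
    - [[0.154,0.475,0.05],[0,0,-0.44]]
    - [[0.154,0.475,0.05],[0,0,-0.44]]
    - [[0.154,0.475,0.05],[0,0,-0.44]]
    - [[0.154,0.475,0.05],[0,0,-0.44]]
    - [[0.154,0.475,0.05],[0,0,-0.44]]

```text
time_s: 1.35
position: [0.42, -0.0903, 0.2974]
tcp_rot: [[0.002, -0.001, 1.0], [-1.0, -0.0, 0.002], [0.0, -1.0, -0.001]]
force: [0.0, 0.2, 0.6]
opening: 1.003
```

Run:
```python
from h import *
s,c,T=wrist()
np.savez("pics/w1.npz",T=T,**c);cv2.imwrite("pics/w1.png",c["frame"][:,:,::-1])
print(s["position"],s["time_s"],s["joint_positions"].round(1),T.round(3).tolist(),c["hand_eye"].round(3).tolist())
```

```text
[ 0.42000326 -0.09026154  0.29737161] 1.35 [-27.1  11.  104.8  -0.   64.2  62.8] [[0.0, -0.967, -0.256, 0.488], [-1.0, -0.0, -0.0, -0.089], [0.0, 0.256, -0.967, 0.435], [0.0, 0.0, 0.0, 1.0]] [[1.0, -0.002, -0.001, -0.001], [0.0, -0.255, 0.967, -0.138], [-0.002, -0.967, -0.255, 0.068], [0.0, 0.0, 0.0, 1.0]]
```

View pics/w1.png

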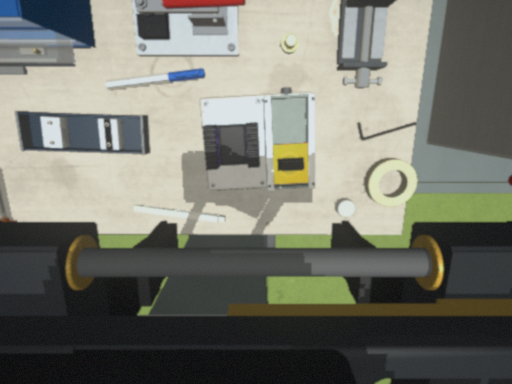

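The wrist view shows both: the channel at about (83,132), with the bonded holder at (108,134), and the station at about (258,142). The cover is nearly shut. I'll rectify both at known heights.

Run:
```python
from h import *
c=dict(np.load("pics/w1.npz"));T=c["T"]
def grid(im,x1,y1,s,st=.02):
    H,W=im.shape[:2]
    for k in range(100):
        x=np.floor(x1/st)*st-k*st;r=int((x1-x)*s)
        if r<H: cv2.line(im,(0,r),(6,r),(255,0,0),1);cv2.putText(im,f"{x*1000:.0f}",(8,r+4),0,.33,(255,0,0),1)
        y=np.floor(y1/st+1e-6)*st-k*st;q=int((y1-y)*s)
        if q<W: cv2.line(im,(q,0),(q,6),(255,0,0),1);cv2.putText(im,f"{y*1000:.0f}",(q-8,17),0,.33,(255,0,0),1)
    return im
s=3600
a=grid(ortho(c,T,.41,.51,.04,.24,.022,s),.51,.24,s)
s=3600
b=grid(ortho(c,T,.35,.53,-.18,.02,.016,s),.53,.02,s)
a=cv2.resize(a,(540,270));b=cv2.resize(b,(540,486))
cv2.imwrite("pics/o1.png",np.vstack([a,b])[:,:,::-1])
# sharp image of channel/nest in raw
```

```text
(no output)
```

View pics/o1.png

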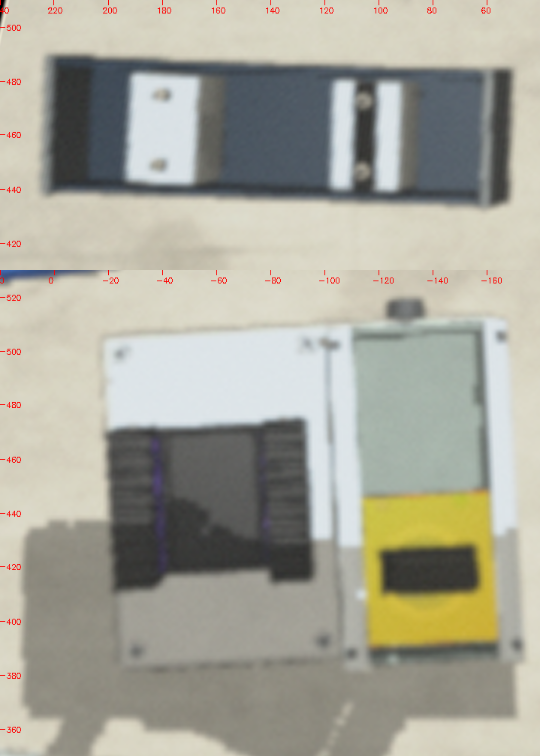

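Block centre is about (0.460, 0.104) with yaw about -2°. The station has yaw of about +2°, with the nest near (0.445, -0.06). I'll take closer looks from above the nest, then the channel.

Call:
play_rows:
  commands:
    - [[-0.01,0.015,-0.06],[0,0,0]]
    - [[-0.01,0.03,-0.11],[0,0,0]]
    - [[-0.01,0.03,-0.11],[0,0,0]]
    - [[-0.01,0.03,-0.11],[0,0,0]]

```text
time_s: 1.9
position: [0.4113, -0.0624, 0.1886]
tcp_rot: [[-0.002, 0.002, 1.0], [-1.0, -0.001, -0.002], [0.001, -1.0, 0.002]]
force: [0.0, 0.5, 0.8]
opening: 1.002
```

```bash
cat >> h.py <<'E'
def grid(im,x1,y1,s,st=.01):
    H,W=im.shape[:2]
    for k in range(100):
        x=np.floor(x1/st+1e-6)*st-k*st;r=int((x1-x)*s)
        if r<H: cv2.line(im,(0,r),(6,r),(255,0,0),1);cv2.putText(im,f"{x*1000:.0f}",(8,r+4),0,.33,(255,0,0),1)
        y=np.floor(y1/st+1e-6)*st-k*st;q=int((y1-y)*s)
        if q<W: cv2.line(im,(q,0),(q,6),(255,0,0),1);cv2.putText(im,f"{y*1000:.0f}",(q-8,17),0,.33,(255,0,0),1)
    return im
E
python3 - <<'E'
from h import *
s,c,T=wrist()
np.savez("pics/w2.npz",T=T,**c)
print(s["position"],s["time_s"])
a=grid(ortho(c,T,.37,.52,-.185,.0,.022,4000),.52,0,4000)
cv2.imwrite("pics/o2.png",a[:,:,::-1])
E
```

```text
[ 0.41133643 -0.06242292  0.188602  ] 1.9
```

View pics/o2.png

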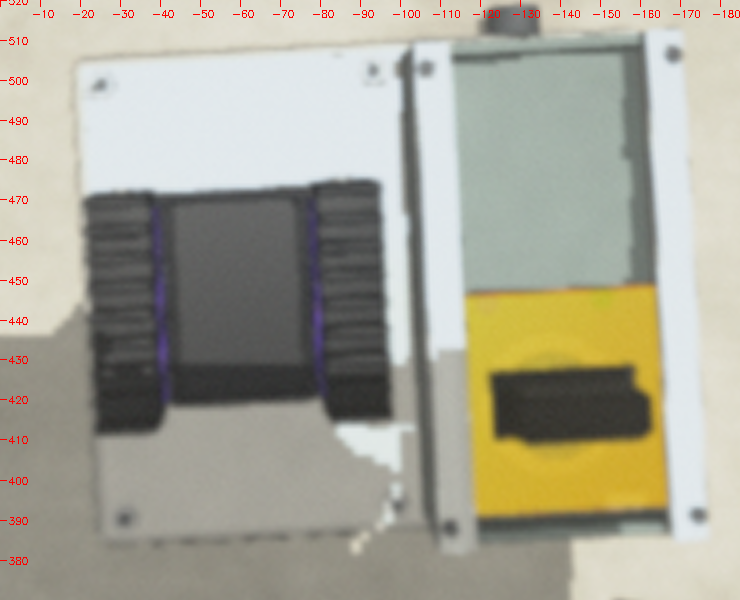

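Nest centre is about (0.446, -0.0596) with yaw +3°, and the rib is about (0.4235, -0.135). Both fit the given sizes. Next I grasp the bonded block at (0.460, 0.104).

Call:
play_rows:
  commands:
    - [[0.02,0.06,0.0],[0,0,0]]
    - [[0.04,0.12,-0.03],[0,0,-0.03]]
    - [[0.05,0.164,-0.08],[0,0,-0.035]]
    - [[0.05,0.164,-0.1],[0,0,-0.035]]
    - [[0.05,0.164,-0.1],[0,0,-0.035]]
    - [[0.05,0.164,-0.1],[0,0,-0.035]]
  gripper: 0.046

```text
time_s: 2.7
position: [0.4618, 0.1027, 0.0893]
tcp_rot: [[-0.036, 0.004, 0.999], [-0.999, -0.0, -0.036], [0.0, -1.0, 0.004]]
force: [-0.3, -0.1, -0.7]
opening: 0.54
```

Run:
```python
from h import *
s,c,T=wrist()
print(s["position"],s["time_s"],s["opening"])
a=grid(ortho(c,T,.40,.51,.05,.22,.021,4000),.51,.22,4000)
cv2.imwrite("pics/o3.png",np.vstack([a,cv2.resize(c["frame"],(680,510))[300:440]])[:,:,::-1])
```

```text
[0.4617534  0.10270221 0.0893123 ] 2.7 0.5395260013660845Traceback (most recent call last):
  File "<stdin>", line 5, in <module>
    return _nx.concatenate(arrs, 0, dtype=dtype, casting=casting)
           ~~~~~~~~~~~~~~~^^^^^^^^^^^^^^^^^^^^^^^^^^^^^^^^^^^^^^^
ValueError: all the input array dimensions except for the concatenation axis must match exactly, but along dimension 1, the array at index 0 has size 679 and the array at index 1 has size 680
```

Run:
```python
from h import *
s,c,T=wrist()
print(s["position"],s["time_s"],s["opening"],T[:3,3])
a=grid(ortho(c,T,.40,.51,.05,.22,.021,4000),.51,.22,4000)
cv2.imwrite("pics/o3.png",a[:,:,::-1])
```

```text
[0.46175391 0.10260138 0.08944715] 2.75 0.5343087868049681 [0.52910366 0.10156751 0.22786072]
```

View pics/o3.png

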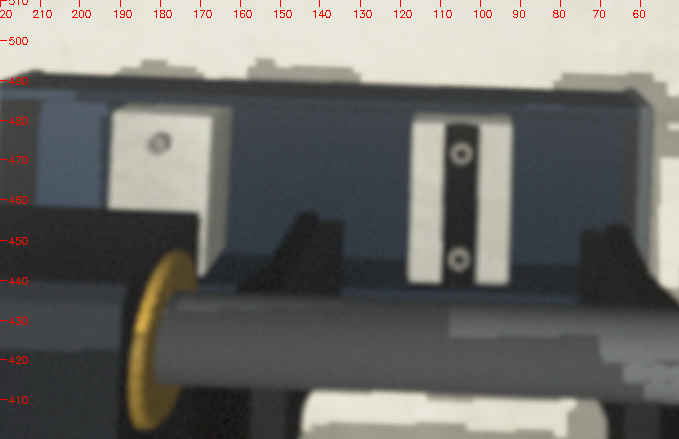

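The block centre is (0.459, 0.1047), which agrees with the first fix, and the fingers straddle it. Descending and gripping.

Call:
play_rows:
  commands:
    - [[-0.002,0.0015,-0.02],[0,0,0.005]]
    - [[-0.002,0.0015,-0.04],[0,0,0.005]]
    - [[-0.002,0.0015,-0.052],[0,0,0.005]]
    - [[-0.002,0.0015,-0.058],[0,0,0.005]]
    - [[-0.002,0.0015,-0.058],[0,0,0.005]]
    - [[-0.002,0.0015,-0.058],[0,0,0.005]]

```text
time_s: 3.55
position: [0.4585, 0.105, 0.03]
tcp_rot: [[-0.03, 0.001, 1.0], [-1.0, -0.0, -0.03], [-0.0, -1.0, 0.001]]
force: [-1.1, 0.4, -1.2]
opening: 0.529
```

Call:
play_rows:
  commands:
    - [[0,0,0],[0,0,0]]
    - [[0,0,0],[0,0,0]]
    - [[0,0,0],[0,0,0]]
    - [[0,0,0],[0,0,0]]
    - [[0,0,0],[0,0,0]]
  gripper: 0.015

```text
time_s: 4.18
position: [0.4582, 0.105, 0.0297]
tcp_rot: [[-0.03, 0.0, 1.0], [-1.0, -0.0, -0.03], [0.0, -1.0, 0.0]]
force: [-0.7, -1.3, 2.7]
opening: 0.287
```

Call:
play_rows:
  commands:
    - [[0,0,0.02],[0,0,0]]
    - [[0,0,0.05],[0,0,0]]
    - [[0,0,0.05],[0,0,0]]
    - [[0,0,0.05],[0,0,0]]

```text
time_s: 4.68
position: [0.4577, 0.105, 0.0791]
tcp_rot: [[-0.03, -0.001, 1.0], [-1.0, 0.0, -0.03], [-0.0, -1.0, -0.001]]
force: [-0.2, -0.6, -0.4]
opening: 0.283
```

Call:
play_rows:
  commands:
    - [[-0.02,-0.025,0.0],[0,0,0.01]]
    - [[-0.045,-0.05,0.0],[0,0,0.03]]
    - [[-0.063,-0.07,-0.01],[0,0,0.03]]
    - [[-0.063,-0.07,-0.03],[0,0,0.03]]
    - [[-0.063,-0.07,-0.045],[0,0,0.03]]
    - [[-0.063,-0.07,-0.05],[0,0,0.03]]
    - [[-0.063,-0.07,-0.052],[0,0,0.03]]
    - [[-0.063,-0.07,-0.0525],[0,0,0.03]]
    - [[-0.063,-0.07,-0.0525],[0,0,0.03]]

```text
time_s: 5.8
position: [0.3953, 0.0351, 0.0274]
tcp_rot: [[0.0, 0.001, 1.0], [-1.0, -0.0, 0.0], [0.0, -1.0, 0.001]]
force: [-0.3, -0.3, -1.2]
opening: 0.286
```

Call:
play_rows:
  commands:
    - [[0,0,-0.0007],[0,0,0]]
    - [[0,0,-0.0007],[0,0,0]]

```text
time_s: 6.05
position: [0.3954, 0.035, 0.0267]
tcp_rot: [[-0.0, 0.001, 1.0], [-1.0, -0.0, -0.0], [0.0, -1.0, 0.001]]
force: [0.2, 1.1, 1.9]
opening: 0.283
```

Call:
play_rows:
  commands:
    - [[0,0,0],[0,0,0]]
    - [[0,0,0],[0,0,0]]
    - [[0,0,0],[0,0,0]]
    - [[0,0,0.03],[0,0,0]]
    - [[0,0,0.06],[0,0,0.1]]
    - [[0,0,0.06],[0,0,0.1]]
  gripper: 0.038

```text
time_s: 6.8
position: [0.396, 0.0349, 0.0877]
tcp_rot: [[0.099, 0.004, 0.995], [-0.995, -0.001, 0.099], [0.001, -1.0, 0.004]]
force: [0.7, 0.8, -0.1]
opening: 0.437
```

Call:
play_rows:
  commands:
    - [[0.001,0,0.0],[0,0,0.18]]
    - [[0.001,0,0.0],[0,0,0.36]]
    - [[0.001,0,0.0],[0,0,0.54]]
    - [[0.001,0,0.0],[0,0,0.72]]
    - [[0.001,0,0.0],[0,0,0.9]]
    - [[0.001,0,0.0],[0,0,1.08]]
    - [[0.001,0,0.0],[0,0,1.26]]
    - [[0.001,0,0.0],[0,0,1.47]]
    - [[0.001,0,0.0],[0,0,1.47]]
    - [[0.001,0,0.0],[0,0,1.47]]
  gripper: 0.056

```text
time_s: 8.05
position: [0.3958, 0.0351, 0.0859]
tcp_rot: [[1.0, -0.001, 0.004], [-0.004, 0.0, 1.0], [-0.001, -1.0, 0.0]]
force: [0.5, 0.1, 0.4]
opening: 0.646
```

Call:
play_rows:
  commands:
    - [[0,0,-0.015],[0,0,0]]
    - [[0,0,-0.03],[0,0,0]]
    - [[0,0,-0.045],[0,0,0]]
    - [[0,0,-0.053],[0,0,0]]
    - [[0,0,-0.056],[0,0,0]]
    - [[0,0,-0.056],[0,0,0]]
    - [[0,0,-0.056],[0,0,0]]
  gripper: 0.052

```text
time_s: 8.93
position: [0.3963, 0.035, 0.0307]
tcp_rot: [[1.0, 0.001, 0.001], [-0.001, -0.0, 1.0], [0.001, -1.0, -0.0]]
force: [-0.3, -0.3, 0.2]
opening: 0.599
```

Call:
play_rows:
  commands:
    - [[0,0,0],[0,0,0]]
    - [[0,0,0],[0,0,0]]
    - [[0,0,0],[0,0,0]]
    - [[0,0,0],[0,0,0]]
    - [[0,0,0],[0,0,0]]
  gripper: 0.03

```text
time_s: 9.55
position: [0.3968, 0.0349, 0.0306]
tcp_rot: [[1.0, 0.002, 0.001], [-0.001, -0.0, 1.0], [0.002, -1.0, -0.0]]
force: [1.1, 0.5, 5.7]
opening: 0.456
```

Call:
play_rows:
  commands:
    - [[0,0,0.03],[0,0,0]]
    - [[0,0,0.07],[0,0,0]]
    - [[0,0,0.07],[0,0,0]]
    - [[0,0,0.07],[0,0,0]]

```text
time_s: 10.05
position: [0.3955, 0.0351, 0.0999]
tcp_rot: [[1.0, -0.001, 0.001], [-0.001, 0.0, 1.0], [-0.001, -1.0, 0.0]]
force: [-0.7, -0.5, -2.0]
opening: 0.456
```

Run:
```python
from h import *
s,c,T=wrist()
print(s["position"],s["tcp_rot"][:,0],s["time_s"],s["opening"],s["force"])
z=s["position"][2]-.013
from rig import capture
t=capture("top")
cv2.imwrite("pics/w4.png",np.hstack([c["frame"],cv2.resize(t["frame"][165:235,160:265],(288,192)) if 0 else cv2.resize(t["frame"][170:234,165:261],(288,384))])[:,:,::-1])
```

```text
[0.3954832  0.03511468 0.09991584] [ 9.99998744e-01 -9.86479333e-04 -1.24023229e-03] 10.05 0.45582618762595495 [-0.67673868 -0.4769122  -2.0196436 ]
```

View pics/w4.png

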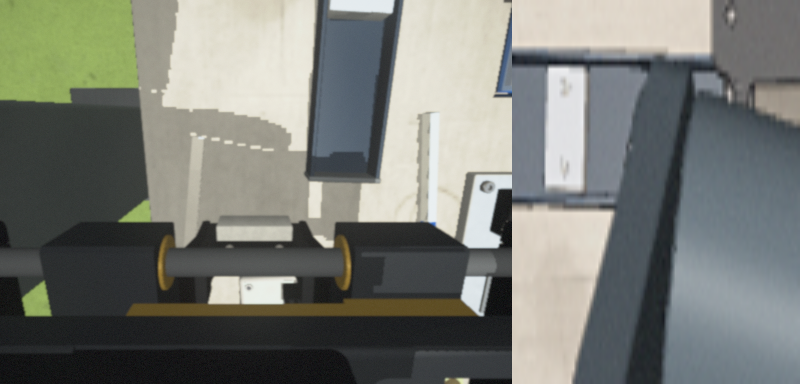

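Call:
play_rows:
  commands:
    - [[0.02,-0.03,0.0],[0,0,0.02]]
    - [[0.04,-0.07,0.0],[0,0,0.053]]
    - [[0.05,-0.0946,0.0],[0,0,0.053]]
    - [[0.05,-0.0946,0.0],[0,0,0.053]]
    - [[0.05,-0.0946,-0.015],[0,0,0.053]]
    - [[0.05,-0.0946,-0.025],[0,0,0.053]]
    - [[0.05,-0.0946,-0.035],[0,0,0.053]]
    - [[0.05,-0.0946,-0.042],[0,0,0.053]]
    - [[0.05,-0.0946,-0.042],[0,0,0.053]]

```text
time_s: 11.28
position: [0.4458, -0.0593, 0.0578]
tcp_rot: [[0.999, -0.001, -0.052], [0.052, 0.001, 0.999], [-0.001, -1.0, 0.001]]
force: [-0.8, -0.1, -1.4]
opening: 0.458
```

Run:
```python
from h import *
from rig import capture
s,c,T=wrist();t=capture("scene")
print(s["position"],s["tcp_rot"][:,0],s["time_s"],s["opening"],s["force"],s["moment"])
f=cv2.resize(t["frame"][150:222,245:350],(525,360),interpolation=cv2.INTER_CUBIC)
w=cv2.resize(c["frame"][180:340,150:380],(518,360))
cv2.imwrite("pics/w5.png",np.hstack([f[:,:400],w[:,60:460]])[:,:,::-1])
```

```text
[ 0.4457689  -0.05927885  0.05779274] [ 0.99863047  0.05230352 -0.00123258] 11.275 0.4578814672776223 [-0.78561375 -0.11394411 -1.42498892] [-0.04596035 -0.09033382 -0.08980805]
```

View pics/w5.png

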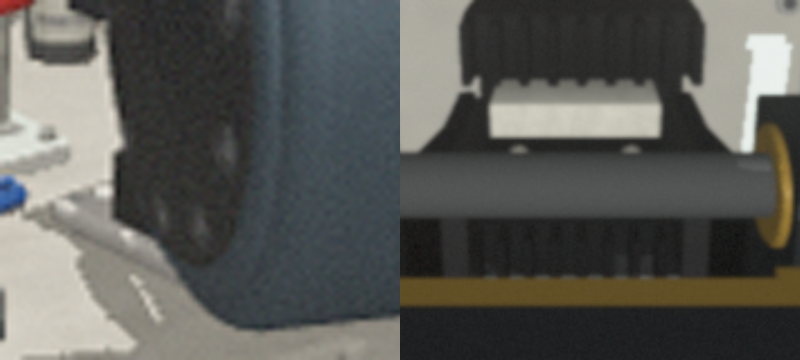

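The block sits between the bars and parallel to them, perhaps 1 mm to the front. I'll shift +1 mm in x and lower it.

Call:
play_rows:
  commands:
    - [[0.001,0,-0.003],[0,0,0]]
    - [[0.001,0,-0.005],[0,0,0]]
    - [[0.001,0,-0.007],[0,0,0]]
    - [[0.001,0,-0.008],[0,0,0]]
    - [[0.001,0,-0.009],[0,0,0]]
    - [[0.001,0,-0.009],[0,0,0]]

```text
time_s: 12.12
position: [0.4471, -0.0596, 0.0496]
tcp_rot: [[0.999, 0.0, -0.052], [0.052, -0.0, 0.999], [0.0, -1.0, -0.0]]
force: [-1.5, -0.3, 3.3]
opening: 0.454
```

Call:
play_rows:
  commands:
    - [[0,0,0],[0,0,0]]
    - [[0,0,0],[0,0,0]]
    - [[0,0,0],[0,0,0]]
    - [[0,0,0.02],[0,0,0]]
    - [[0,0,0.06],[0,0,0]]
    - [[-0.01,-0.04,0.1],[0,0,0]]
    - [[-0.02,-0.076,0.12],[0,0,0]]
    - [[-0.02,-0.076,0.12],[0,0,0]]
    - [[-0.02,-0.076,0.12],[0,0,0]]
  gripper: 0.054

```text
time_s: 13.25
position: [0.4265, -0.1349, 0.1689]
tcp_rot: [[0.999, -0.001, -0.051], [0.051, 0.001, 0.999], [-0.001, -1.0, 0.001]]
force: [-0.1, 0.1, 0.3]
opening: 0.62
```

Run:
```python
from h import *
s,c,T=wrist()
np.savez("pics/w6.npz",T=T,**c)
print(s["position"],s["time_s"],s["opening"],T[:3,3])
a=grid(ortho(c,T,.37,.52,-.18,.01,.037,4000),.52,.01,4000)
cv2.imwrite("pics/o6.png",a[:,:,::-1])
```

```text
[ 0.42646861 -0.13489664  0.16890067] 13.25 0.6203605233562726 [ 0.42149472 -0.06412357  0.30711461]
```

View pics/o6.png

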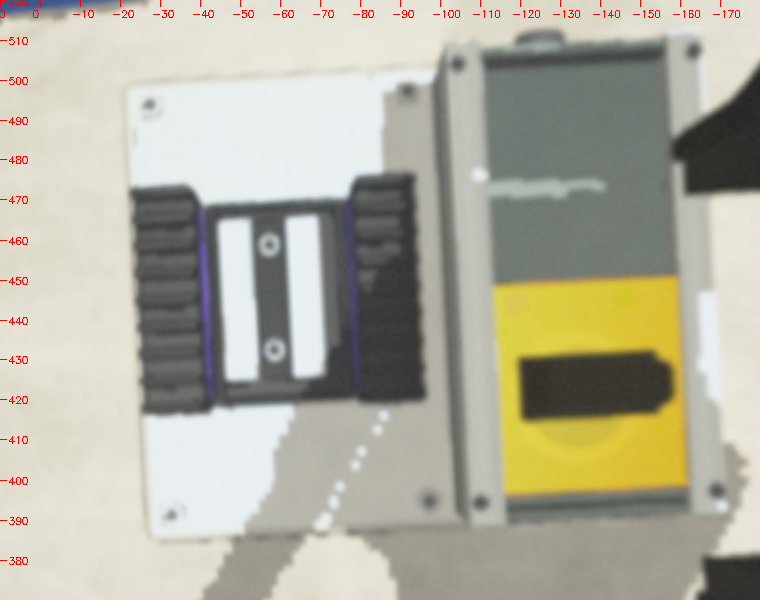

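Run:
```python
from h import *
c=dict(np.load("pics/w6.npz"));T=c["T"]
d=c["depth"];v,u=np.mgrid[:384,:512]
P=np.stack([u,v,1+0*u],-1)@np.linalg.inv(c["mtx"]).T*d[...,None]
P=P@T[:3,:3].T+T[:3,3]
def m(x,y,r=.003):
    k=(abs(P[...,0]-x)<r)&(abs(P[...,1]-y)<r)&(d>0);return np.median(P[k][:,2]).round(4),k.sum()
for x in(.43,.445,.46):print([m(x,y) for y in(-.05,-.058,-.066)])
print("deck",m(.495,-.05),"rib",m(.424,-.1345))
k=(P[...,2]>.056)&(P[...,2]<.066)&(abs(P[...,0]-.425)<.02)&(abs(P[...,1]+.135)<.025)
print("rib",P[k].mean(0),P[k].min(0),P[k].max(0),k.sum())
k=(P[...,2]>.0385)&(P[...,2]<.0435)&(abs(P[...,0]-.425)<.04)&(abs(P[...,1]+.135)<.02)
print("plate",P[k].min(0),P[k].max(0))
```

```text
[(np.float64(0.0382), np.int64(54)), (np.float64(0.0395), np.int64(52)), (np.float64(0.0381), np.int64(55))]
[(np.float64(0.0381), np.int64(55)), (np.float64(0.0391), np.int64(55)), (np.float64(0.0379), np.int64(54))]
[(np.float64(0.0382), np.int64(53)), (np.float64(0.0397), np.int64(53)), (np.float64(0.0377), np.int64(53))]
deck (np.float64(0.0172), np.int64(46)) rib (np.float64(0.0623), np.int64(50))
rib [ 0.42383876 -0.13472496  0.06145898] [ 0.41819482 -0.15072139  0.05617847] [ 0.42956533 -0.12049826  0.06401152] 449
plate [ 0.39090144 -0.15499895  0.0388223 ] [ 0.45057625 -0.11501651  0.04349824]
```

Block top reads 0.038 against a deck reading of 0.017 (about +1 mm bias), so it lies flat on the nest floor with the bond line up. Next is the cover rib at (0.424, -0.135).

Call:
play_rows:
  commands:
    - [[-0.003,0,-0.03],[0,0,0]]
    - [[-0.003,0,-0.06],[0,0,0]]
    - [[-0.003,0,-0.09],[0,0,0]]
    - [[-0.003,0,-0.099],[0,0,0]]
    - [[-0.003,0,-0.099],[0,0,0]]
    - [[-0.003,0,-0.099],[0,0,0]]
  gripper: 0.034

```text
time_s: 14.05
position: [0.4246, -0.1355, 0.0709]
tcp_rot: [[0.999, 0.001, -0.053], [0.053, -0.001, 0.999], [0.001, -1.0, -0.001]]
force: [0.3, -0.8, -0.1]
opening: 0.391
```

Call:
play_rows:
  commands:
    - [[0,0,0],[0,0,0]]
    - [[0,0,0],[0,0,0]]
    - [[0,0,0],[0,0,0]]
    - [[0,0,0],[0,0,0]]
    - [[0,0,0],[0,0,0]]
  gripper: 0.0

```text
time_s: 14.68
position: [0.4244, -0.1358, 0.0707]
tcp_rot: [[0.999, 0.001, -0.052], [0.052, -0.001, 0.999], [0.001, -1.0, -0.001]]
force: [0.4, 0.2, 5.8]
opening: 0.112
```

Call:
play_rows:
  commands:
    - [[0.01,0.0005,0],[0,0,0]]
    - [[0.02,0.001,0],[0,0,0]]
    - [[0.03,0.0016,0],[0,0,0]]
    - [[0.04,0.0021,0],[0,0,0]]
    - [[0.044,0.0023,0],[0,0,0]]
    - [[0.044,0.0023,0],[0,0,0]]

```text
time_s: 15.42
position: [0.4687, -0.1334, 0.0707]
tcp_rot: [[0.999, 0.001, -0.052], [0.052, -0.0, 0.999], [0.001, -1.0, -0.0]]
force: [0.2, 1.2, 5.5]
opening: 0.108
```

Call:
play_rows:
  commands:
    - [[0.002,0.0001,0],[0,0,0]]
    - [[0.004,0.0002,0],[0,0,0]]
    - [[0.004,0.0002,0],[0,0,0]]

```text
time_s: 15.8
position: [0.4721, -0.1331, 0.0707]
tcp_rot: [[0.999, -0.0, -0.052], [0.052, -0.0, 0.999], [-0.0, -1.0, -0.0]]
force: [-0.8, 0.3, 5.9]
opening: 0.113
```

Call:
play_rows:
  commands:
    - [[0.002,0.0001,0],[0,0,0]]
    - [[0.004,0.0002,0],[0,0,0]]
    - [[0.004,0.0002,0],[0,0,0]]

```text
time_s: 16.18
position: [0.476, -0.1329, 0.0707]
tcp_rot: [[0.999, -0.0, -0.052], [0.052, -0.0, 0.999], [-0.0, -1.0, -0.0]]
force: [-1.1, 0.2, 6.1]
opening: 0.112
```

Call:
play_rows:
  commands:
    - [[0.002,0.0001,0],[0,0,0]]
    - [[0.003,0.00015,0],[0,0,0]]
    - [[0.003,0.00015,0],[0,0,0]]

```text
time_s: 16.55
position: [0.4785, -0.1328, 0.0707]
tcp_rot: [[0.999, -0.001, -0.053], [0.053, -0.0, 0.999], [-0.001, -1.0, 0.0]]
force: [-1.8, -1.1, 6.3]
opening: 0.114
```

Call:
play_rows:
  commands:
    - [[0.0015,0.0001,0],[0,0,0]]
    - [[0.0025,0.00015,0],[0,0,0]]
    - [[0.0025,0.00015,0],[0,0,0]]

```text
time_s: 16.92
position: [0.4787, -0.1327, 0.0707]
tcp_rot: [[0.999, -0.006, -0.054], [0.054, 0.0, 0.999], [-0.006, -1.0, 0.001]]
force: [-7.6, -5.5, 9.5]
opening: 0.109
```

Call:
play_rows:
  commands:
    - [[0.0015,0.0001,0],[0,0,0]]
    - [[0.003,0.00015,0],[0,0,0]]
    - [[0.003,0.00015,0],[0,0,0]]

```text
time_s: 17.3
position: [0.4789, -0.1326, 0.0706]
tcp_rot: [[0.998, -0.012, -0.055], [0.055, 0.001, 0.998], [-0.012, -1.0, 0.002]]
force: [-14.4, -9.2, 13.7]
opening: 0.109
```

End stop is at x = 0.4787, so the button is at about (0.4228, -0.1356). I'll relax, release and go above it.

Call:
play_rows:
  commands:
    - [[-0.003,-0.0002,0],[0,0,0]]
    - [[-0.0053,-0.0003,0],[0,0,0]]
    - [[-0.0053,-0.0003,0],[0,0,0]]

```text
time_s: 17.68
position: [0.4785, -0.1328, 0.0707]
tcp_rot: [[0.999, -0.001, -0.052], [0.052, 0.0, 0.999], [-0.001, -1.0, 0.0]]
force: [-2.2, -0.7, 7.1]
opening: 0.114
```

Call:
play_rows:
  commands:
    - [[0,0,0],[0,0,0]]
    - [[0,0,0],[0,0,0]]
    - [[0,0,0],[0,0,0]]
    - [[0,0,0.02],[0,0,0]]
    - [[0,0,0.05],[0,0,0]]
    - [[0,0,0.05],[0,0,0]]
  gripper: 0.03

```text
time_s: 18.42
position: [0.4806, -0.1333, 0.1218]
tcp_rot: [[0.999, 0.004, -0.052], [0.052, -0.002, 0.999], [0.004, -1.0, -0.002]]
force: [-0.5, 0.3, -1.0]
opening: 0.343
```

Call:
play_rows:
  commands:
    - [[-0.03,-0.0015,0],[0,0,0]]
    - [[-0.0563,-0.003,0],[0,0,0]]
    - [[-0.0563,-0.003,0],[0,0,0]]
    - [[-0.0563,-0.003,0],[0,0,0]]
    - [[-0.0563,-0.003,0],[0,0,0]]
  gripper: 0.0

```text
time_s: 19.05
position: [0.4242, -0.1361, 0.1202]
tcp_rot: [[0.999, 0.001, -0.052], [0.052, -0.001, 0.999], [0.001, -1.0, -0.001]]
force: [1.1, -0.4, -0.5]
opening: 0.01
```

Run:
```python
from h import *
s,c,T=wrist()
print(s["position"],s["time_s"],s["opening"],s["force"])
d=c["depth"];v,u=np.mgrid[:384,:512]
P=np.stack([u,v,1+0*u],-1)@np.linalg.inv(c["mtx"]).T*d[...,None]
P=P@T[:3,:3].T+T[:3,3]
k=(P[...,2]>.056)&(P[...,2]<.066)&(abs(P[...,0]-.48)<.02)&(abs(P[...,1]+.133)<.025)
print("rib",P[k].mean(0),P[k].min(0),P[k].max(0),k.sum())
f=c["frame"].astype(int);b=(f[...,2]>f[...,0]+60)&(abs(P[...,0]-.42)<.03)&(abs(P[...,1]+.136)<.03)
print("blue",b.sum(),P[b].mean(0) if b.any() else 0,P[b].min(0) if b.any() else 0,P[b].max(0) if b.any() else 0)
```

```text
[ 0.42423399 -0.13614589  0.12019196] 19.05 0.010443173140247466 [ 1.05939816 -0.43023031 -0.45552383]
rib [ 0.47592157 -0.12560538  0.06104555] [ 0.4706932  -0.13582628  0.05604658] [ 0.48267065 -0.11761049  0.06356959] 435
blue 777 [ 0.42107192 -0.13465144  0.03612145] [ 0.40891075 -0.14716452  0.02937063] [ 0.44619393 -0.11888941  0.09731891]
```

Call:
play_rows:
  commands:
    - [[0,0.0005,-0.03],[0,0,0]]
    - [[0,0.0005,-0.05],[0,0,0]]
    - [[0,0.0005,-0.058],[0,0,0]]
    - [[0,0.0005,-0.062],[0,0,0]]
    - [[0,0.0005,-0.064],[0,0,0]]
    - [[0,0.0005,-0.065],[0,0,0]]
    - [[0,0.0005,-0.066],[0,0,0]]
    - [[0,0.0005,-0.066],[0,0,0]]
    - [[0,0.0005,-0.066],[0,0,0]]

```text
time_s: 20.23
position: [0.4232, -0.1351, 0.0555]
tcp_rot: [[0.999, 0.001, -0.052], [0.052, -0.0, 0.999], [0.001, -1.0, -0.001]]
force: [-0.4, 3.4, 10.8]
opening: 0.005
```

Call:
play_rows:
  commands:
    - [[0,0,-0.001],[0,0,0]]
    - [[0,0,-0.001],[0,0,0]]
    - [[0,0,-0.001],[0,0,0]]

```text
time_s: 20.6
position: [0.4232, -0.1351, 0.0552]
tcp_rot: [[0.999, 0.002, -0.052], [0.052, -0.001, 0.999], [0.002, -1.0, -0.001]]
force: [-2.0, 3.3, 18.8]
opening: 0.005
```

Button bottomed hard (18.8 N). Now I lift, regrasp the rib and shut the cover.

Call:
play_rows:
  commands:
    - [[0,0,0.02],[0,0,0]]
    - [[0,0,0.06],[0,0,0]]
    - [[0.028,0.001,0.067],[0,0,0]]
    - [[0.056,0.0025,0.067],[0,0,0]]
    - [[0.056,0.0025,0.067],[0,0,0]]
    - [[0.056,0.0025,0.067],[0,0,0]]
  gripper: 0.034

```text
time_s: 21.35
position: [0.4777, -0.1323, 0.1201]
tcp_rot: [[0.999, -0.002, -0.052], [0.052, 0.001, 0.999], [-0.002, -1.0, 0.001]]
force: [-0.0, 0.7, -0.2]
opening: 0.387
```

Call:
play_rows:
  commands:
    - [[0,0,-0.025],[0,0,0]]
    - [[0,0,-0.045],[0,0,0]]
    - [[0,0,-0.05],[0,0,0]]
    - [[0,0,-0.05],[0,0,0]]
    - [[0,0,-0.05],[0,0,0]]

```text
time_s: 21.98
position: [0.4791, -0.1329, 0.0709]
tcp_rot: [[0.999, 0.001, -0.052], [0.052, -0.0, 0.999], [0.001, -1.0, -0.0]]
force: [-0.0, 0.5, -0.0]
opening: 0.393
```

Call:
play_rows:
  commands:
    - [[0,0,0],[0,0,0]]
    - [[0,0,0],[0,0,0]]
    - [[0,0,0],[0,0,0]]
    - [[0,0,0],[0,0,0]]
    - [[0,0,0],[0,0,0]]
  gripper: 0.0

```text
time_s: 22.6
position: [0.4784, -0.1327, 0.0705]
tcp_rot: [[0.999, -0.001, -0.052], [0.052, 0.0, 0.999], [-0.001, -1.0, 0.0]]
force: [-2.8, -1.8, 4.3]
opening: 0.113
```

Gripped; sliding back 53 mm, then stepping until the end stop.

Call:
play_rows:
  commands:
    - [[-0.01,-0.0005,0],[0,0,0]]
    - [[-0.02,-0.001,0],[0,0,0]]
    - [[-0.03,-0.0016,0],[0,0,0]]
    - [[-0.04,-0.0021,0],[0,0,0]]
    - [[-0.048,-0.0025,0],[0,0,0]]
    - [[-0.053,-0.0028,0],[0,0,0]]
    - [[-0.053,-0.0028,0],[0,0,0]]
    - [[-0.053,-0.0028,0],[0,0,0]]

```text
time_s: 23.6
position: [0.425, -0.1357, 0.0705]
tcp_rot: [[0.999, -0.002, -0.053], [0.053, 0.0, 0.999], [-0.002, -1.0, 0.0]]
force: [-2.1, -0.6, 6.8]
opening: 0.112
```

Call:
play_rows:
  commands:
    - [[-0.0015,-0.0001,0],[0,0,0]]
    - [[-0.003,-0.00015,0],[0,0,0]]
    - [[-0.003,-0.00015,0],[0,0,0]]

```text
time_s: 23.98
position: [0.4228, -0.1358, 0.0705]
tcp_rot: [[0.999, -0.0, -0.052], [0.052, -0.0, 0.999], [-0.0, -1.0, -0.0]]
force: [0.3, 0.5, 5.4]
opening: 0.114
```

Call:
play_rows:
  commands:
    - [[-0.0015,-0.0001,0],[0,0,0]]
    - [[-0.003,-0.00015,0],[0,0,0]]
    - [[-0.003,-0.00015,0],[0,0,0]]

```text
time_s: 24.35
position: [0.4222, -0.1359, 0.0705]
tcp_rot: [[0.999, 0.005, -0.05], [0.05, -0.001, 0.999], [0.005, -1.0, -0.001]]
force: [8.7, 6.8, 3.7]
opening: 0.109
```

Call:
play_rows:
  commands:
    - [[0.0018,0.0001,0],[0,0,0]]
    - [[0.0018,0.0001,0],[0,0,0]]

```text
time_s: 24.6
position: [0.4224, -0.1359, 0.0705]
tcp_rot: [[0.999, 0.001, -0.052], [0.052, -0.0, 0.999], [0.001, -1.0, -0.001]]
force: [2.4, 3.2, 5.0]
opening: 0.111
```

Call:
play_rows:
  commands:
    - [[0,0,0],[0,0,0]]
    - [[0,0,0],[0,0,0]]
    - [[0,0,0],[0,0,0]]
    - [[0,0,0.02],[0,0,0]]
    - [[0,0,0.06],[0,0,0]]
    - [[0,0,0.1],[0,0,0]]
    - [[0,0,0.1],[0,0,0]]
    - [[0,0,0.1],[0,0,0]]
    - [[0,0,0.1],[0,0,0]]
  gripper: 0.03

```text
time_s: 25.72
position: [0.4209, -0.1353, 0.1692]
tcp_rot: [[0.999, -0.003, -0.052], [0.052, 0.002, 0.999], [-0.003, -1.0, 0.002]]
force: [-0.8, 0.3, 0.8]
opening: 0.343
```

Run:
```python
from h import *
s,c,T=wrist()
print(s["position"],s["time_s"],s["opening"])
d=c["depth"];v,u=np.mgrid[:384,:512]
P=np.stack([u,v,1+0*u],-1)@np.linalg.inv(c["mtx"]).T*d[...,None]
P=P@T[:3,:3].T+T[:3,3]
k=(P[...,2]>.056)&(P[...,2]<.066)&(abs(P[...,0]-.425)<.02)&(abs(P[...,1]+.135)<.025)
print("rib",P[k].mean(0),P[k].min(0),P[k].max(0),k.sum())
a=grid(ortho(c,T,.37,.52,-.18,.01,.037,4000),.52,.01,4000)
cv2.imwrite("pics/o7.png",a[:,:,::-1])
```

```text
[ 0.42093662 -0.13528017  0.16918707] 25.725 0.34322845294697857
rib [ 0.4210829  -0.13467366  0.06142645] [ 0.41501704 -0.15002699  0.05664474] [ 0.42723246 -0.12079431  0.06378248] 473
```

View pics/o7.png

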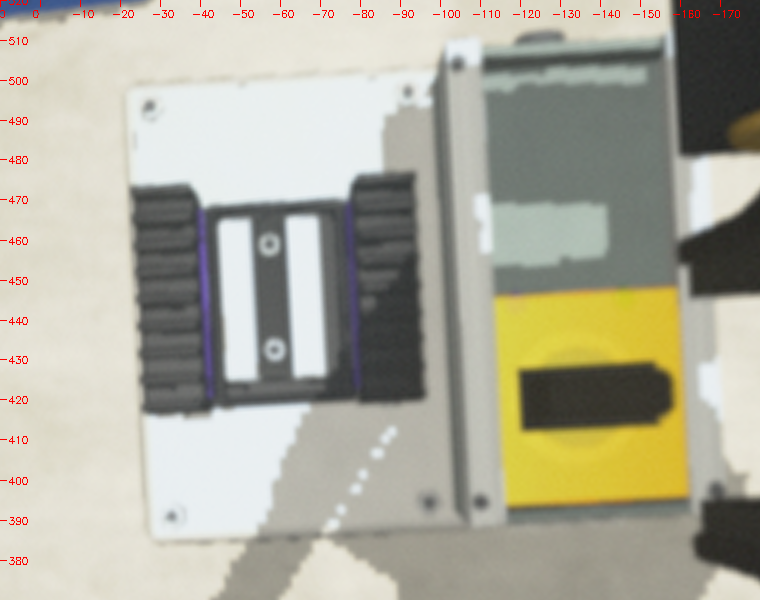

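The cover is shut and the holder is seated with the bond line up. Nothing is touching. Handing in.

```bash
python3 -c "
from rig import *
print(hand_in())"
```

```text
the job is handed in; nothing more can be done
None
```

The job is done and handed in at about 26 s of the 72 s limit; the hand-in returned no verdict.

- **Holder:** I took the bonded holder from the channel by its long sides and set it down on the bench. I then regripped it by its ends and laid it in the nest. It lies flat with the bond line up: its top reads 38 mm, against an expected 37 mm with the depth readings about 1 mm high. The last picture shows it in the same place after the cover work.
- **Cover and button:** The cover slid back to its stop. I pressed the button until it went no further, with about 19 N on the tool. I then slid the cover shut to its stop. Travel between the two stops measured about 56 mm, as given.
- **Plain holder:** I never touched it. It was still in the channel in a top-camera view partway through, and I did not check it again at the end.

No check failed. The gripper was open and clear of everything when I handed in.

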